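Open the seized salt-fog test chamber

TASK

The salt-fog chamber has to be opened so that the test coupons can be inspected, but salt has seized its slide bolt. With the lid still down, turn the fog knob clockwise past its click to the off stop and work the bolt free with short back-and-forth strokes until it runs, drawing it fully out to the right; then raise the lid all the way up, leave it standing open and let go. Do not disturb the bottles and the beaker standing beside the chamber.

Things in the scene. Friction and masses are not known exactly. Their poses are not given: they have to be found in the camera images.
- chamber: White bench-top salt-fog chamber, fixed, 350 wide (y -185 to 165), 230 deep, 184 mm high. Origin mid-depth on the worktop; at zero yaw its axes are the world's. Its front slopes 33 deg (0.576 rad), rising away from the robot from x -105, z 75 to x 63, z 184; outward normal (-0.545, 0, 0.839). Right cheek (y below -22): knob above, bolt below; left of it the grey-framed window lid.
- fog_knob (a joint): Angle of the black bar knob (rad), axis square to the slope: 0 = fog on, growing clockwise as seen facing the slope to the off stop at 1.40. A spring detent opposes it from about 0.83 to 1.05 (up to 0.2 N m) and then carries it on to about 1.28: past that it has clicked off; let go between 0.83 and 1.05 it springs back. Elsewhere under 0.05 N m. Starts at 0 to 0.25.
- knob_grip (a point): Grip point of the fog knob, on its axis, 33 mm out from the slope. Bar 52 long, 13 wide, top 11 mm above this point; the round skirt (48 mm) lies 20 mm below it. Axes turn with the knob: z outward; at joint 0, x is up the slope and y left. The bar always lies 0.70 rad anticlockwise (about +z) from this x; its white-striped end points up the slope, 0.70 rad left at joint 0, 0.70 right at 1.40.
- bolt (a joint): Travel of the steel slide bolt (m): 0 as found, growing as it is drawn right (chamber -y) to 0.042, fully out; -0.008 = pushed home. Seized by salt: drawn out it stops dead at 10 to 17 mm and 60 N will not move it; pushed back to -0.006 or less and drawn again it gets about 2 mm further; after 2 to 4 such stops it runs to 0.042. Drag 5 N, 7.5 N at 60 mm/s. It holds the lid down until past 0.022.
- bolt_lug (a point): Grip point on the bolt's upright steel thumb lug, 58 mm out from the slope, moving with the bolt. The lug is 16 mm wide along the bolt, 26 mm across it, and ends 14 mm above this point; the guides and the lid's strap beside it reach at most 36 mm out from the slope. Axes: x up the slope, y left (the bolt draws along -y), z outward, square to the slope.
- lid (a joint): Opening of the lid (rad): 0 = closed on the slope, 1.20 = fully open at its stop; its lower edge swings up about a hinge along the top of the slope. The hinge is stiff: the lid stays where it is left; raising it takes 5 to 10 N at the handle.
- lid_handle (a point): Middle of the bar of the lid's bow handle: round steel bar 12 mm thick along the chamber's y, about 94 mm clear length, its centre line 38 mm out from the lid's face. Moves with the lid. Axes with the lid closed: x up the slope, y left, z outward; they turn with the lid.
- lid_hinge (a point): Point on the lid's hinge axis (along the chamber's y) level with the handle's middle; with the lid closed the handle's bar lies 188 mm down the slope and 44 mm outward from it.
- wash_bottle: Loose bystander: white wash bottle with red cap and bent spout, 66 x 94 x 183 mm, right of the chamber, at the back. Origin: centre of its underside.
- white_bottle: Loose bystander: white screw-cap bottle with blue cap, 66 mm across, 152 mm tall, left of the chamber, at the front. Origin: centre of its underside.
- beaker_250: Loose bystander: glass beaker, 72 mm across, 95 mm tall, at the chamber's right front. Origin: centre of its underside.

How it is judged:
On the way, in this order (a step that is already met when the one before it is completed fails the run):
1. with the lid still down, the fog knob is off past its click and the bolt is fully withdrawn (value of joint fog_knob above 1.26 rad and value of joint bolt above 0.037 m and value of joint lid below 0.06 rad), for 0.2 s.
2. the lid is raised (value of joint lid above 1.05 rad), for 0.2 s.
At the end, for the whole second after the job is handed in: The fog knob is off, past its click (above 1.26 rad), the bolt is withdrawn (above 37 of 42 mm), and the lid stands open by itself, raised more than 1.05 rad of its 1.20 and at rest (value of joint fog_knob above 1.26 rad and value of joint bolt above 0.037 m and value of joint lid above 1.05 rad and velocity of joint lid between -0.05 and 0.05 rad/s); the robot touches nothing.
It fails at once if the lid is lifted while the fog is on (value of joint lid above 0.1 rad and value of joint fog_knob below 1.2 rad).
It fails at once if the wash bottle is disturbed (moved 25 mm or tipped) (distance of wash_bottle from where it was at the start of the episode above 0.025 m or angle between wash_bottle's own z axis and vertical above 0.35 rad).
It fails at once if the white bottle is disturbed (moved 25 mm or tipped) (distance of white_bottle from where it was at the start of the episode above 0.025 m or angle between white_bottle's own z axis and vertical above 0.35 rad).
It fails at once if the beaker is disturbed (moved 25 mm or tipped) (distance of beaker_250 from where it was at the start of the episode above 0.025 m or angle between beaker_250's own z axis and vertical above 0.35 rad).
It also fails if it takes over 62 s, if anything falls off the work surface, if the arm or the gripper's body presses on something with over 40 N, if the wrist force passes 120 N, or if a joint passes its speed limit or range.

ROBOT

A 6-joint arm with a two-finger parallel gripper is mounted at the origin on a cart in front of the work surface, level with it; the furniture and walls round the work are solid. World frame = base frame: x ahead of the robot, y to its left, z up, the work surface at z = 0. Lengths are in m, angles in rad, forces in N, time in s.
With the tool pointing down it reaches from about 0.4 to 0.825 m from the base axis. Payload 7 kg.
Tool frame: the origin (TCP) lies midway between the tips of the shut fingers; the grasp point (between the pads) lies 19 mm behind it; z points along the fingers, y is the line along which they close (so a half turn about z gives the same grasp; the last joint's range is limited). The gripper opens to 88 mm and grips with 3 to 60 N. Pads are 19 mm wide; open, the fingers measure 130 mm over their backs; the gripper's body (78 mm by 193 mm) begins 47 mm behind the grasp point.
Start: joints at [-0.904, 0.359, 0.012, 0, -1.224, -0.288], TCP at [0.25, -0.627, 0.227] pointing down, gripper open.
Joint ranges: [-3.07, 3.07], [-1.43, 2.12], [-1.02, 1.25], [-3.03, 1.67], [-3.05, -0], [-3.03, 3.03]. Speed limits (rad/s): [2.39, 2.39, 3.01, 3.14, 3.14, 3.14].

INTERFACE

Orientations are given as [roll, pitch, yaw] about the fixed x, y, z axes, in that order (R = Rz(yaw) Ry(pitch) Rx(roll)).
In Python, from station import telemetry, eyes, ticket, recognise, trace gives the robot as it stands. The module is installed in compiled form; this text tells all that it offers.
- The arm moves only by the tool servo_tool, never from a script. Its argument "series" is a list that holds one entry, the list of rows, each a list of 4 numbers: the shift along the tool's x, y, z in mm, then the turn about the tool's z in rad. In form: [[[x, y, z, roll], ...]]. A call has exactly 10 rows; each row shifts and turns the commanded pose from where the row before left it, along the tool's axes as they then stand; what a row does not reach is not made up. A row lasts 1/12 s, in which the tool goes at most 41.7 mm and 7.16 degrees, less where a joint would pass 70% of its speed; a pose out of reach is approached as far as the arm can. A call is refused whole if a number of a shift passes 41.7 or a number of a turn 0.125, either way. A call with a gripper value outside its range is refused whole. "claw" is the gripper's target within -1 to 1 (shut at 1, half-way at 0, fully open at -1), set as the call begins (left out, the last holds). The fingers move at their own pace and stop on an object; "grip_force" is the grip in N (left out, the last holds). Time passes only in rows, so rows that do not move let the fingers close, or fill a call up. It gives the time, the measured TCP pose, the force, the opening and the grip force at its end, in the units of the state.
- telemetry.get_state(): the state, without advancing time (a new reading comes with each control period).
- eyes.grab_frame(name): name is "side" or "top"; returns the picture (480x640x3 uint8, red, green, blue); there is no depth.
- eyes.calibration(name): a dict with "mtx" (3x3 intrinsics, pixels), "rvec" (rotation vector, rad) and "tvec" (3), from world to camera coordinates, as OpenCV has them. Camera axes: x right, y down, z forward; pixel columns grow to the right and rows downward; lengths in m; the calibration is good to about 2 mm. A picture is of the moment at which its call begins. calibration takes no time and is no camera call.
- ticket.job_done(): hands the job in; it is judged then, once.
Trained networks look in the newest picture that a camera, given by its name, has taken for a name from the list of things; names that differ only in an ending like _2 or _b are one class to them, and where a whole thing is asked for, a point or a joint stands for the part that bears it (a point fixed in the world has none). Each returns a list of dicts, best first, with "conf" (0 to 1); they miss things now and then, are a little off and sometimes report something else, mostly with a low value. They report only what shows in the picture. A call takes as long as a camera call.
- recognise(camera, name): "position" ([x, y, z] in m, in world coordinates, good to about 4 mm: the middle of the surface that is visible of it).
- trace(camera, name): "mask" (480x640 bool, what is visible of it).
The state is a dict: "t": time; "q": joint angles; "qd": joint speeds; "joint_efforts": joint torques, N m; "eef_pos": TCP position; "ee_rot": TCP orientation; "force": force on the tool from outside, world axes, zero at the start; "moment": the same for the moment, N m; "width": finger opening in m; "gripper_force": force on a finger pad.
Only numpy, scipy, OpenCV 4.12 (cv2) and the standard library are available. Lean on these libraries where they do the work, as an engineer would, in place of code of your own. Each camera call takes 0.05 s, during which the arm holds its last target. There are 200 camera calls.

## Working session

There is one attempt and no reset: what is moved stays moved. The work goes in short steps, Python scripts to look and compute and a tool call to move; the robot and the scene stay as the last step left them, time stands still between calls to the robot, and variables do not carry over. Pictures are saved under pics/ and viewed, at most 10 in all, crops included, and the job is handed in when it is done.

Besides the shell and the picture viewer there is one more tool, called after "Emit:" as name(argument=value, ...), one argument or row to a line, values as JSON. servo_tool: Moves the arm, as the interface text tells. Its arguments: {"type":"object","properties":{"series":{"type":"array"},"claw":{"type":"number"},"grip_force":{"type":"number"}},"required":["series"]}

```bash
mkdir -p pics
python3 - <<'E'
from station import telemetry, eyes, ticket, recognise, trace
import cv2,numpy as np
s=telemetry.get_state()
print(s['t'],s['eef_pos'],s['ee_rot'],s['width'])
ims=[]
for c in("side","top"):
    im=eyes.grab_frame(c); cv2.imwrite(f"pics/{c}0.png",im[:,:,::-1])
    k=eyes.calibration(c);R=cv2.Rodrigues(np.array(k['rvec']))[0];print(c,(-R.T@np.array(k['tvec']).ravel()).round(3),R[2].round(2))
    for n in("chamber","fog_knob","knob_grip","bolt_lug","lid_handle","lid_hinge","white_bottle","wash_bottle","beaker_250"):
        try: print(n,[(np.round(d['position'],3).tolist(),round(d['conf'],2)) for d in recognise(c,n)[:2]])
        except Exception as e: print(n,e)
E
```

```text
0.0 [ 0.24941288 -0.62669438  0.22563378] [ 3.13996610e+00 -1.38887635e-04 -2.76291313e+00] 0.08790668711097949
side [ 0.577 -0.552  0.652] [ 0.03  0.79 -0.61]
chamber [([0.589, 0.068, 0.134], 0.9)]
fog_knob [([0.584, 0.077, 0.169], 0.63), ([0.653, -0.111, 0.094], 0.45)]
knob_grip [([0.581, 0.082, 0.179], 0.67)]
bolt_lug [([0.49, 0.115, 0.132], 0.91)]
lid_handle [([0.552, 0.256, 0.146], 0.96)]
lid_hinge [([0.492, 0.114, 0.126], 0.66), ([0.552, 0.252, 0.143], 0.62)]
white_bottle [([0.483, 0.399, 0.109], 0.86)]
wash_bottle [([0.652, -0.112, 0.094], 0.73)]
beaker_250 [([0.453, -0.066, 0.063], 0.59)]
top [0.51  0.126 1.259] [ 0.09  0.01 -1.  ]
chamber [([0.578, 0.187, 0.152], 0.89), ([0.545, 0.268, 0.135], 0.22)]
fog_knob [([0.583, 0.084, 0.176], 0.62), ([0.452, -0.054, 0.043], 0.45)]
knob_grip [([0.58, 0.089, 0.179], 0.68)]
bolt_lug [([0.493, 0.116, 0.126], 0.72)]
lid_handle [([0.548, 0.264, 0.14], 0.87)]
lid_hinge [([0.552, 0.262, 0.14], 0.69)]
white_bottle [([0.482, 0.396, 0.113], 0.82)]
wash_bottle [([0.646, -0.078, 0.112], 0.74)]
beaker_250 []
```

View pics/side0.png

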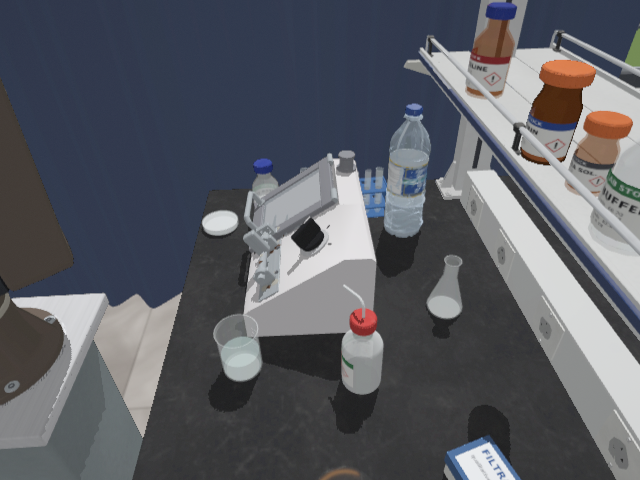

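View pics/top0.png

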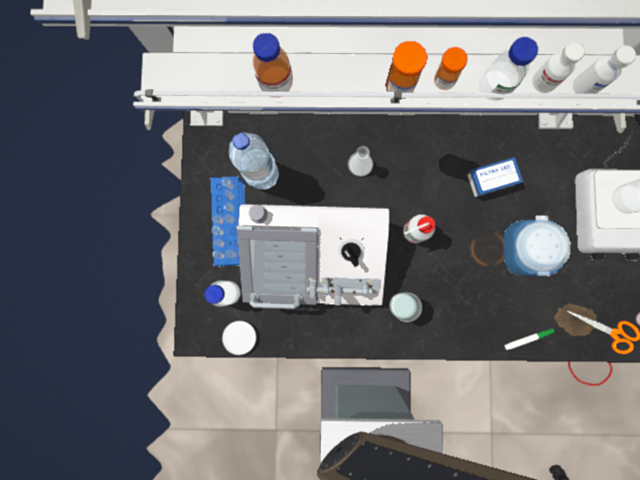

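Run:
```python
import cv2
a=cv2.imread("pics/top0.png")[195:320,225:400]; cv2.imwrite("pics/topc.png",cv2.resize(a,None,fx=4.5,fy=4.5,interpolation=cv2.INTER_CUBIC))
a=cv2.imread("pics/side0.png")[150:340,235:385]; cv2.imwrite("pics/sidec.png",cv2.resize(a,None,fx=3.1,fy=3.1,interpolation=cv2.INTER_CUBIC))
```

```text
(no output)
```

View pics/topc.png

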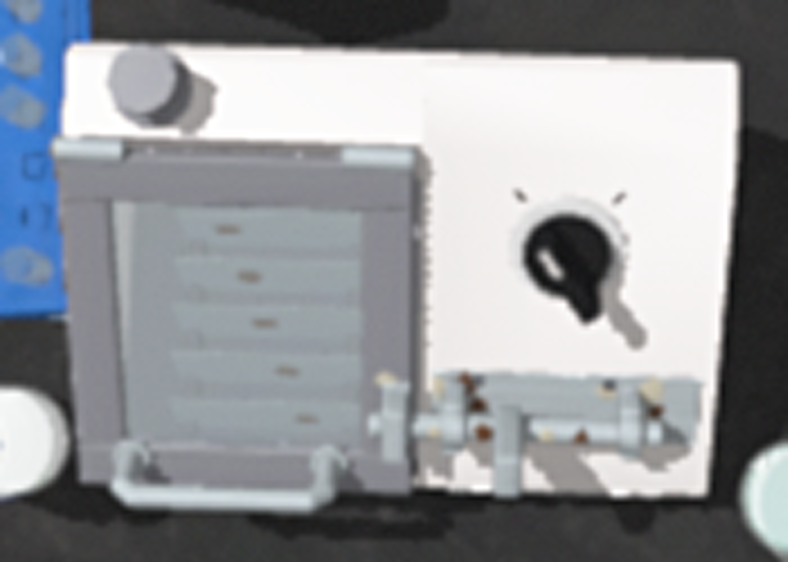

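View pics/sidec.png

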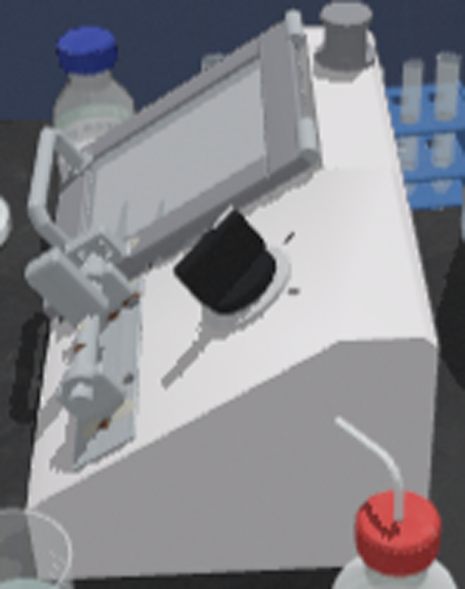

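```bash
cat > h.py <<'E'
import numpy as np,cv2
from scipy.optimize import least_squares
from scipy.spatial.transform import Rotation as Rot
from station import eyes
K={c:eyes.calibration(c) for c in("side","top")}
def proj(c,P): return cv2.projectPoints(np.array(P,float).reshape(-1,3),np.array(K[c]['rvec']),np.array(K[c]['tvec']),np.array(K[c]['mtx']),None)[0][:,0]
def ray(c,uv):
    k=K[c];R=cv2.Rodrigues(np.array(k['rvec']))[0];C=-R.T@np.array(k['tvec']).ravel()
    d=R.T@np.linalg.inv(k['mtx'])@[uv[0],uv[1],1];return C,d
def tri(pairs):
    A=0;b=0
    for c,uv in pairs:
        C,d=ray(c,uv);d=d/np.linalg.norm(d);M=np.eye(3)-np.outer(d,d);A=A+M;b=b+M@C
    return np.linalg.solve(A,b)
T=lambda u,v:(u/4.5+225,v/4.5+195)
S=lambda u,v:(u/3.1+235,v/3.1+150)
E
cat > fit.py <<'E'
from h import *
obs=[("top",T(68,45),(.115,.165,.184)),("top",T(740,64),(.115,-.185,.184)),("top",T(707,495),(-.105,-.185,.075)),
("side",S(435,343),(.115,-.185,.184)),("side",S(338,343),(.063,-.185,.184)),("side",S(30,510),(-.105,-.185,.075)),("side",S(45,583),(-.105,-.185,0.))]
def W(p,P):
    return Rot.from_euler('z',p[2]).apply(P)+[p[0],p[1],0]
f=lambda p:np.concatenate([proj(c,W(p,P))[0]-uv for c,uv,P in obs])
r=least_squares(f,[.59,.1,0],loss='soft_l1');p=r.x;print(p,r.fun.reshape(-1,2).round(1).tolist())
th=.576;n=np.array([-np.sin(th),0,np.cos(th)]);up=np.array([np.cos(th),0,np.sin(th)])
def onplane(c,uv,h):
    C,d=ray(c,uv);nw=W([0,0,p[2]],n);P0=W(p,np.array([-.105,0,.075]))+h*nw
    return C+d*(nw@(P0-C))/(nw@d)
def loc(P): # slope coords s up, y, out
    q=Rot.from_euler('z',-p[2]).apply(np.array(P)-[p[0],p[1],0])-np.array([-.105,0,.075]);return np.round([q@up,q[1],q@n],4)
if __name__=="__main__":
    for nm,P in [("knob",onplane("top",T(570,272),.033)),("skirt",onplane("top",T(569,256),.018)),("lugtip low",onplane("top",T(507,495),.072)),("handle mid",tri([("top",T(222,496)),("side",S(40,190))])),("h L",tri([("top",T(120,490)),("side",S(46,134))])),("h R",tri([("top",T(322,500)),("side",S(50,238))])),
     ("net h",[.55,.26,.143]),("net lug",[.4915,.1155,.129]),("net knob",[.5805,.0855,.179])]:
        print(nm,np.round(P,4),loc(P))
E
python3 fit.py
```

```text
[ 0.57349019  0.18632634 -0.0222999 ] [[0.7, -0.1], [0.1, 0.3], [0.4, -2.9], [-1.2, -1.3], [-2.2, 0.1], [0.7, -2.0], [1.0, 2.7]]
knob [0.5755 0.0869 0.1853] [ 0.1517 -0.0993  0.033 ]
skirt [0.5846 0.0871 0.1733] [ 0.1528 -0.099   0.018 ]
lugtip low [0.4596 0.1181 0.1561] [ 0.038  -0.0707  0.072 ]
handle mid [0.4546 0.2742 0.1074] [0.0044 0.0852 0.0358]
h L [0.4573 0.3281 0.1202] [0.0126 0.1391 0.0457]
h R [0.4587 0.2202 0.1038] [0.0069 0.0313 0.0299]
net h [0.55  0.26  0.143] [0.104  0.0731 0.0135]
net lug [0.4915 0.1155 0.129 ] [ 0.0501 -0.0726  0.0319]
net knob [0.5805 0.0855 0.179 ] [ 0.1525 -0.1006  0.025 ]
```

```bash
cat > nav.py <<'E'
from fit import *
from station import telemetry
def SL(s,y,h): return W(p,np.array([-.105,y,.075])+s*up+h*n)
def delta(P,yaw=None):
    st=telemetry.get_state();e=np.array(st['eef_pos']);psi=st['ee_rot'][2]
    if yaw is None: yaw=psi
    d=np.array(P)-e;R=Rot.from_euler('xyz',[np.pi,0,yaw])
    tz=-(yaw-psi);tz=(tz+np.pi)%(2*np.pi)-np.pi
    return (R.inv().apply(d)*1e3).round(1).tolist(), "turn",round(tz,3)
E
python3 - <<'E'
from nav import *
a=onplane("top",T(546,242),.044);b=onplane("top",T(593,318),.044)
la,lb=loc(a),loc(b);d=la-lb;print("bar ang left of up",np.arctan2(d[1],d[0]),"len",np.linalg.norm(d))
c=SL(.152,-.0995,0)+W([0,0,p[2]],12e-3*up+25e-3*n)+[.0095,0,0]
print("push centre",c); t=c+W([0,0,p[2]],np.array([0,.052,0]));print("start",t)
print(delta([t[0],t[1],.30],-np.pi+p[2]))
print("lug",SL(.0505,-.0716,.058),"handle",SL(.010,.085,.044))
E
```

```text
[ 0.57349019  0.18632634 -0.0222999 ] [[0.7, -0.1], [0.1, 0.3], [0.4, -2.9], [-1.2, -1.3], [-2.2, 0.1], [0.7, -2.0], [1.0, 2.7]]
bar ang left of up 0.5357057304698234 len 0.05093564567176901
push centre [0.59968827 0.08642917 0.18529269]
start [0.60084777 0.13841624 0.18529269]
([-334.1, 773.2, -73.4], 'turn', np.float64(0.401))
lug [0.47767773 0.11684549 0.15114761] handle [0.45483634 0.27399389 0.11734725]
```

Emit:
servo_tool(
  series=[
    [[0,20,-20,0.1],[0,20,-20,0.1],[0,20,-20,0.1],[0,20,-14,0.1],[-16,37,0,0],[-16,37,0,0],[-16,37,0,0],[-16,37,0,0],[-16,37,0,0],[-16,37,0,0]],
  ],
  claw=1,
  grip_force=30,
)

```text
t: 1.83
eef_pos: [0.3325, -0.3281, 0.3009]
ee_rot: [-3.141, 0.001, 3.12]
force: [1.8, -0.2, -0.2]
width: 0.0264
gripper_force: 0.0
```

Emit:
servo_tool(
  series=[
    [[-16,37,0,0],[-16,37,0,0],[-16,37,0,0],[-16,37,0,0],[-16,37,0,0],[-16,37,0,0],[-16,37,0,0],[-16,37,0,0],[-16,37,0,0],[-16,37,0,0]],
  ],
)

```text
t: 2.67
eef_pos: [0.5004, 0.0389, 0.3011]
ee_rot: [3.141, 0.001, 3.121]
force: [0.9, -0.3, 0.6]
width: 0.0003
gripper_force: 0.0
```

Run:
```python
from nav import *
print(delta([.6008,.1384,.1853],-np.pi+p[2]),telemetry.get_state()['q'])
```

```text
[ 0.57349019  0.18632634 -0.0222999 ] [[0.7, -0.1], [0.1, 0.3], [0.4, -2.9], [-1.2, -1.3], [-2.2, 0.1], [0.7, -2.0], [1.0, 2.7]]
([-98.1, 101.7, 115.8], 'turn', np.float64(0.002)) [ 4.69689799e-01  2.63789665e-02 -2.37918199e-01  5.99098059e-05
 -1.30531401e+00 -2.06119414e+00]
```

Emit:
servo_tool(
  series=[
    [[-24,25,0,0],[-24,25,0,0],[-24,25,0,0],[-24,25,15,0],[0,0,25,0],[0,0,25,0],[0,0,25,0],[0,0,15,0],[0,0,5,0],[0,0,0,0]],
  ],
)

```text
t: 3.5
eef_pos: [0.5976, 0.1344, 0.1893]
ee_rot: [-3.14, -0.002, 3.12]
force: [-0.8, -0.1, 0.3]
width: 0.0002
gripper_force: 0.0
```

Run:
```python
from nav import *
from station import eyes
print(delta([.6008,.1384,.1853]),delta([.5997,.0864,.1853]))
a=eyes.grab_frame("top")[195:320,225:400,::-1];b=eyes.grab_frame("side")[140:330,235:385,::-1]
a=cv2.resize(a,(400,286),interpolation=2);b=cv2.resize(b,(395,500),interpolation=2)
o=np.zeros((500,800,3),np.uint8);o[:286,:400]=a;o[:,400:795]=b;cv2.imwrite("pics/k1.png",o)
```

```text
[ 0.57349019  0.18632634 -0.0222999 ] [[0.7, -0.1], [0.1, 0.3], [0.4, -2.9], [-1.2, -1.3], [-2.2, 0.1], [0.7, -2.0], [1.0, 2.7]]
([-3.1, 4.1, 4.0], 'turn', np.float64(0.0)) ([-3.1, -47.9, 4.0], 'turn', np.float64(0.0))
```

View pics/k1.png

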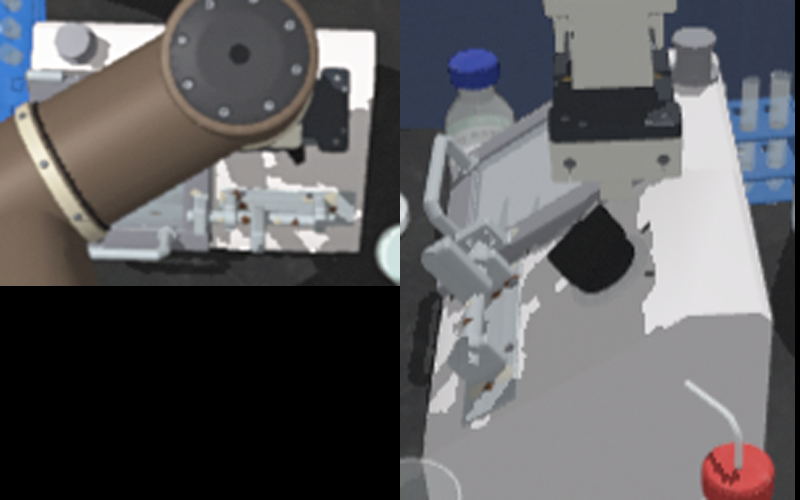

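Emit:
servo_tool(
  series=[
    [[-3,-1,4,0],[0,-3,0,0],[0,-3,0,0],[0,-3,0,0],[0,-3,0,0],[0,-3,0,0],[0,-3,0,0],[0,-3,0,0],[0,-3,0,0],[0,-3,0,0]],
  ],
)

```text
t: 4.43
eef_pos: [0.606, 0.1087, 0.1906]
ee_rot: [3.137, 0.012, 3.122]
force: [10.2, 4.3, 9.6]
width: 0.0003
gripper_force: 6.7
```

```bash
cat > v.py <<'E'
import sys,cv2,numpy as np
from station import eyes
b=eyes.grab_frame("side")[140:330,235:385,::-1];cv2.imwrite(sys.argv[1],cv2.resize(b,(474,600),interpolation=2))
E
python3 v.py pics/k2.png
```

```text
(no output)
```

View pics/k2.png

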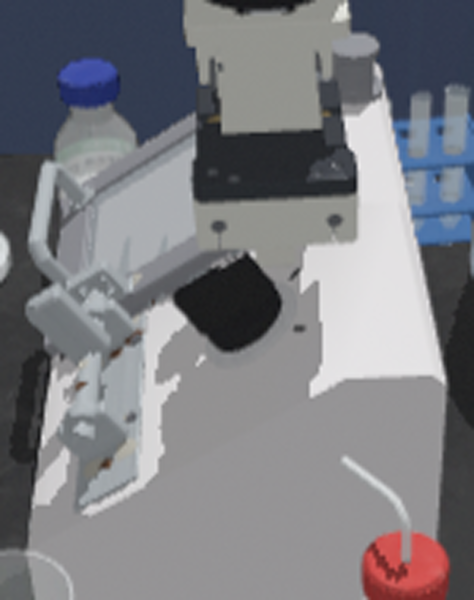

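Run:
```python
from nav import *
s=telemetry.get_state();print(s['eef_pos'],s['force'],s['moment'])
for a in(.54,.3,0.1,-.1,-.3,-.5,-.7):
    c=[]
    for t,w in((26,6.5),(26,-6.5),(-26,-6.5),(-26,6.5)):
        ds=t*np.cos(a)-w*np.sin(a);dy=t*np.sin(a)+w*np.cos(a)
        c.append(SL(.152+ds/1e3,-.0995+dy/1e3,.044))
    q=(proj("side",c)-[235,140])*3.158;print(a,q.round().astype(int).tolist())
e=np.array(s['eef_pos']);print("tip slope coords rel knob",(loc(e)-[.152,-.0995,0])*1e3,(loc(e-[.0095,0,0])-[.152,-.0995,0])*1e3)
```

```text
[ 0.57349019  0.18632634 -0.0222999 ] [[0.7, -0.1], [0.1, 0.3], [0.4, -2.9], [-1.2, -1.3], [-2.2, 0.1], [0.7, -2.0], [1.0, 2.7]]
[0.60606917 0.10809306 0.19077778] [10.64030207  2.94283178  7.49726633] [ 0.99686672 -3.77736382  0.03888962]
0.54 [[236, 235], [247, 241], [181, 308], [171, 302]]
0.3 [[242, 237], [249, 246], [175, 306], [170, 296]]
0.1 [[246, 240], [249, 252], [172, 303], [170, 290]]
-0.1 [[248, 244], [247, 259], [170, 298], [172, 283]]
-0.3 [[249, 249], [244, 266], [170, 293], [176, 276]]
-0.5 [[248, 256], [239, 274], [171, 286], [181, 269]]
-0.7 [[245, 263], [233, 281], [174, 280], [186, 262]]
tip slope coords rel knob [27.9 22.  21.2] [19.9 21.8 26.4]
```

Emit:
servo_tool(
  series=[
    [[0,6,0,0],[0,4,-20,0],[0,0,-20,0],[0,-10,-20,0],[0,-10,0,0.05],[0,0,0,0.05],[0,0,0,0.05],[0,0,0,0],[0,0,0,0],[0,0,0,0]],
  ],
  claw=-0.2,
  grip_force=40,
)

```text
t: 5.32
eef_pos: [0.6003, 0.0964, 0.2465]
ee_rot: [-3.141, -0.0, 2.972]
force: [-0.0, -0.3, 0.2]
width: 0.0519
gripper_force: 0.0
```

```bash
python3 - <<'E'
from nav import *
print(telemetry.get_state()['width'],delta(SL(.152,-.0995,.038)-[0,0,.019]),SL(.152,-.0995,.044))
E
python3 v.py pics/k3.png
```

```text
[ 0.57349019  0.18632634 -0.0222999 ] [[0.7, -0.1], [0.1, 0.3], [0.4, -2.9], [-1.2, -1.3], [-2.2, 0.1], [0.7, -2.0], [1.0, 2.7]]
0.0519264583672739 ([25.2, -14.1, 75.9], 'turn', np.float64(0.0)) [0.56978076 0.08688433 0.19469092]
```

View pics/k3.png

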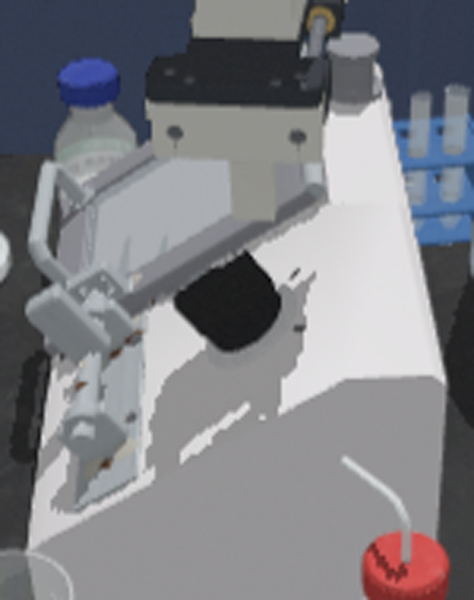

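Emit:
servo_tool(
  series=[
    [[13,-7,0,0],[12,-7,10,0],[0,0,20,0],[0,0,20,0],[0,0,15,0],[0,0,11,0],[0,0,0,0],[0,0,0,0],[0,0,0,0],[0,0,0,0]],
  ],
)

```text
t: 6.2
eef_pos: [0.574, 0.0873, 0.1717]
ee_rot: [3.141, 0.002, 2.971]
force: [-0.1, 0.4, 0.0]
width: 0.0525
gripper_force: 0.0
```

Emit:
servo_tool(
  series=[
    [[0,0,0,0],[0,0,0,0],[0,0,0,0],[0,0,0,0],[0,0,0,0],[0,0,0,0],[0,0,0,0],[0,0,0,0],[0,0,0,0],[0,0,0,0]],
  ],
  claw=1,
)

```text
t: 7.03
eef_pos: [0.5755, 0.0898, 0.1715]
ee_rot: [3.136, 0.004, 2.972]
force: [2.3, 9.7, -0.0]
width: 0.0133
gripper_force: 39.4
```

Emit:
servo_tool(
  series=[
    [[0,3,0,0],[0,0,0,0.08],[0,0,0,0.09],[0,0,0,0.09],[0,0,0,0.09],[0,0,0,0.09],[0,0,0,0.09],[0,0,0,0.06],[0,0,0,0.03],[0,0,0,0]],
  ],
)

```text
t: 7.87
eef_pos: [0.5742, 0.0905, 0.1725]
ee_rot: [3.139, 0.001, 2.35]
force: [-3.8, 0.3, 9.1]
width: 0.0185
gripper_force: 43.7
```

Emit:
servo_tool(
  series=[
    [[0,0,0,0.05],[0,0,0,0.05],[0,0,0,0],[0,0,0,0],[0,0,0,0],[0,0,0,0],[0,0,0,0],[0,0,0,0],[0,0,0,0],[0,0,0,0]],
  ],
)

```text
t: 8.7
eef_pos: [0.5741, 0.0908, 0.1725]
ee_rot: [3.139, 0.0, 2.252]
force: [-6.1, 3.2, 13.2]
width: 0.0187
gripper_force: 45.5
```

Emit:
servo_tool(
  series=[
    [[0,0,0,0],[0,0,0,0],[0,0,0,0],[0,0,0,0],[0,0,0,0],[0,0,-15,0],[0,0,-20,0],[0,0,-20,0],[0,0,-20,0],[0,0,-10,0]],
  ],
  claw=-0.2,
)

```text
t: 9.53
eef_pos: [0.5744, 0.0899, 0.2581]
ee_rot: [3.14, 0.001, 2.25]
force: [0.0, -0.4, 0.5]
width: 0.0523
gripper_force: 0.0
```

```bash
python3 - <<'E'
from nav import *
y=-np.pi+p[2]
print(delta(SL(.0505,-.0716,.061)-[0,0,.019]+[0,0,.08],y))
E
python3 v.py pics/k4.png
```

```text
[ 0.57349019  0.18632634 -0.0222999 ] [[0.7, -0.1], [0.1, 0.3], [0.4, -2.9], [-1.2, -1.3], [-2.2, 0.1], [0.7, -2.0], [1.0, 2.7]]
([98.9, 24.8, 43.4], 'turn', np.float64(-0.869))
```

View pics/k4.png

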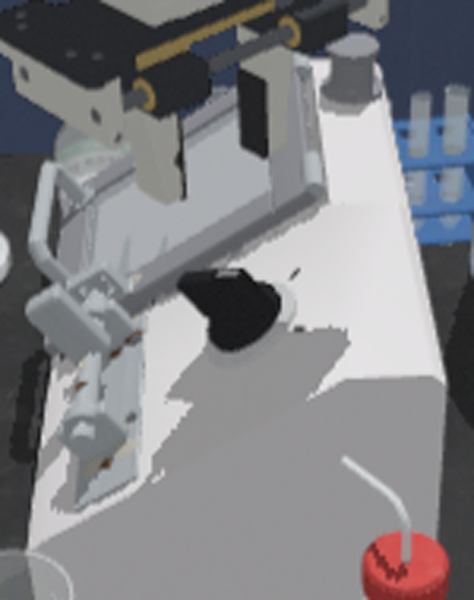

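Emit:
servo_tool(
  series=[
    [[0,0,0,-0.124],[0,0,0,-0.124],[0,0,0,-0.124],[0,0,0,-0.124],[0,0,0,-0.124],[0,0,0,-0.124],[0,0,0,-0.124],[33,9,10,0],[33,9,15,0],[33,8,15,0]],
  ],
)

```text
t: 10.42
eef_pos: [0.474, 0.118, 0.2138]
ee_rot: [-3.141, -0.002, 3.117]
force: [-0.5, 1.0, -0.0]
width: 0.0523
gripper_force: 0.0
```

Run:
```python
from nav import *
y=-np.pi+p[2]
print(delta(SL(.0505,-.0706,.061)-[0,0,.019],y))
```

```text
[ 0.57349019  0.18632634 -0.0222999 ] [[0.7, -0.1], [0.1, 0.3], [0.4, -2.9], [-1.2, -1.3], [-2.2, 0.1], [0.7, -2.0], [1.0, 2.7]]
([-2.1, -0.1, 79.1], 'turn', np.float64(-0.002))
```

Emit:
servo_tool(
  series=[
    [[-2,0,20,0],[0,0,20,0],[0,0,20,0],[0,0,12,0],[0,0,6,0],[0,0,0,0],[0,0,0,0],[0,0,0,0],[0,0,0,0],[0,0,0,0]],
  ],
)

```text
t: 11.25
eef_pos: [0.4779, 0.1185, 0.1383]
ee_rot: [3.141, 0.001, 3.118]
force: [-0.1, -0.1, 0.4]
width: 0.0527
gripper_force: 0.0
```

Emit:
servo_tool(
  series=[
    [[0,0,0,0],[0,0,0,0],[0,0,0,0],[0,0,0,0],[0,0,0,0],[0,0,0,0],[0,0,0,0],[0,0,0,0],[0,0,0,0],[0,0,0,0]],
  ],
  claw=1,
)

```text
t: 12.08
eef_pos: [0.4775, 0.1188, 0.1376]
ee_rot: [3.141, 0.0, 3.119]
force: [-1.5, 5.9, -0.1]
width: 0.016
gripper_force: 40.0
```

Emit:
servo_tool(
  series=[
    [[0,-2,0,0],[0,-2,0,0],[0,-2,0,0],[0,-2,0,0],[0,-2,0,0],[0,-2,0,0],[0,-2,0,0],[0,-2,0,0],[0,-2,0,0],[0,0,0,0]],
  ],
  grip_force=60,
)

```text
t: 12.92
eef_pos: [0.4774, 0.1063, 0.1375]
ee_rot: [3.132, 0.002, 3.118]
force: [-10.3, 34.4, -2.3]
width: 0.0155
gripper_force: 60.0
```

Emit:
servo_tool(
  series=[
    [[0,7,0,0],[0,7,0,0],[0,7,0,0],[0,7,0,0],[0,1,0,0],[0,0,0,0],[0,0,0,0],[0,0,0,0],[0,0,0,0],[0,0,0,0]],
  ],
)

```text
t: 13.75
eef_pos: [0.4776, 0.1275, 0.1375]
ee_rot: [-3.139, -0.001, 3.118]
force: [1.8, -5.0, -0.1]
width: 0.0158
gripper_force: 60.0
```

Emit:
servo_tool(
  series=[
    [[0,-4,0,0],[0,-5,0,0],[0,-5,0,0],[0,-5,0,0],[0,-5,0,0],[0,-4,0,0],[0,-2,0,0],[0,-1,0,0],[0,0,0,0],[0,0,0,0]],
  ],
)

```text
t: 14.58
eef_pos: [0.4774, 0.1042, 0.1375]
ee_rot: [3.132, 0.002, 3.118]
force: [-10.3, 34.6, -1.6]
width: 0.0155
gripper_force: 60.0
```

Emit:
servo_tool(
  series=[
    [[0,7,0,0],[0,7,0,0],[0,7,0,0],[0,7,0,0],[0,3,0,0],[0,0,0,0],[0,0,0,0],[0,0,0,0],[0,0,0,0],[0,0,0,0]],
  ],
)

```text
t: 15.42
eef_pos: [0.4776, 0.128, 0.1375]
ee_rot: [-3.14, -0.0, 3.118]
force: [1.9, -4.9, 0.5]
width: 0.0154
gripper_force: 60.0
```

Emit:
servo_tool(
  series=[
    [[0,-4,0,0],[0,-5,0,0],[0,-5,0,0],[0,-5,0,0],[0,-5,0,0],[0,-4,0,0],[0,-2,0,0],[0,-2,0,0],[0,0,0,0],[0,0,0,0]],
  ],
)

```text
t: 16.25
eef_pos: [0.4773, 0.1025, 0.1375]
ee_rot: [3.133, 0.002, 3.118]
force: [-8.8, 28.2, -1.4]
width: 0.0157
gripper_force: 60.0
```

Third stop. Again.

Emit:
servo_tool(
  series=[
    [[0,7,0,0],[0,7,0,0],[0,7,0,0],[0,7,0,0],[0,4,0,0],[0,0,0,0],[0,0,0,0],[0,0,0,0],[0,0,0,0],[0,0,0,0]],
  ],
)

```text
t: 17.08
eef_pos: [0.4777, 0.1285, 0.1376]
ee_rot: [-3.141, -0.0, 3.118]
force: [1.6, -5.7, 0.3]
width: 0.0153
gripper_force: 60.0
```

Emit:
servo_tool(
  series=[
    [[0,-4,0,0],[0,-5,0,0],[0,-5,0,0],[0,-5,0,0],[0,-5,0,0],[0,-4,0,0],[0,-3,0,0],[0,-3,0,0],[0,0,0,0],[0,0,0,0]],
  ],
)

```text
t: 17.92
eef_pos: [0.477, 0.096, 0.1376]
ee_rot: [3.14, 0.0, 3.118]
force: [-1.4, 4.6, -0.9]
width: 0.0153
gripper_force: 60.0
```

Emit:
servo_tool(
  series=[
    [[0,-3,0,0],[0,-4,0,0],[0,-4,0,0],[0,-4,0,0],[0,-3,0,0],[0,-2,0,0],[0,-2,0,0],[0,0,0,0],[0,0,0,0],[0,0,0,0]],
  ],
)

```text
t: 18.75
eef_pos: [0.4768, 0.0779, 0.1376]
ee_rot: [3.134, 0.002, 3.118]
force: [-8.4, 26.4, 0.3]
width: 0.0157
gripper_force: 60.0
```

Emit:
servo_tool(
  series=[
    [[0,0,0,0],[0,0,0,0],[0,0,0,0],[0,0,0,0],[0,0,-15,0],[0,0,-25,0],[0,0,-25,0],[0,0,-25,0],[0,0,-20,0],[0,0,0,0]],
  ],
  claw=0.3,
)

```text
t: 19.58
eef_pos: [0.4784, 0.0732, 0.2519]
ee_rot: [3.14, 0.006, 3.118]
force: [0.5, 0.8, 0.5]
width: 0.0308
gripper_force: 0.0
```

Run:
```python
from nav import *
H=np.array([.456,.274,.115])
print("reproj",(proj("top",H)-[225,195])*4.5,(proj("side",H)-[235,150])*3.1, telemetry.get_state()['q'][5])
print(loc(telemetry.get_state()['eef_pos']))
for c in ("side","top"):
    eyes.grab_frame(c)
    from station import recognise
    for nm in("lid_handle","bolt_lug"): print(c,nm,[(np.round(d['position'],3).tolist(),round(d['conf'],2)) for d in recognise(c,nm)[:2]])
print(delta([.456,.274,.18],-np.pi/2+p[2]))
```

```text
[ 0.57349019  0.18632634 -0.0222999 ] [[0.7, -0.1], [0.1, 0.3], [0.4, -2.9], [-1.2, -1.3], [-2.2, 0.1], [0.7, -2.0], [1.0, 2.7]]
reproj [[220.75027467 494.92562152]] [[ 41.292982   180.96414197]] -2.155912458491013
[ 0.1068 -0.1152  0.1416]
side lid_handle [([0.55, 0.249, 0.143], 0.65)]
side bolt_lug [([0.488, 0.068, 0.125], 0.82)]
top lid_handle [([0.552, 0.263, 0.14], 0.72)]
top bolt_lug [([0.582, 0.089, 0.172], 0.24)]
([-200.7, 24.4, 66.5], 'turn', np.float64(-1.572))
```

Emit:
servo_tool(
  series=[
    [[0,0,0,-0.12],[0,0,0,-0.12],[0,0,0,-0.12],[0,0,0,-0.12],[0,0,0,-0.12],[0,0,0,-0.12],[0,0,0,-0.12],[0,0,0,-0.12],[0,0,0,-0.12],[0,0,0,-0.12]],
  ],
)

```text
t: 20.72
eef_pos: [0.4761, 0.073, 0.2467]
ee_rot: [3.141, -0.001, -1.959]
force: [0.1, -0.6, 0.2]
width: 0.0306
gripper_force: 0.0
```

Emit:
servo_tool(
  series=[
    [[0,0,0,-0.124],[0,0,0,-0.124],[0,0,0,-0.124],[-33,4,0,0],[-33,4,0,0],[-33,4,0,0],[-33,4,0,0],[-33,4,0,0],[-33,4,0,0],[0,0,0,0]],
  ],
)

```text
t: 21.55
eef_pos: [0.4564, 0.276, 0.2462]
ee_rot: [3.141, -0.001, -1.59]
force: [0.6, -0.4, 0.4]
width: 0.0311
gripper_force: 0.0
```

Run:
```python
from nav import *
print(delta([.456,.274,.099],-np.pi/2+p[2]))
```

```text
[ 0.57349019  0.18632634 -0.0222999 ] [[0.7, -0.1], [0.1, 0.3], [0.4, -2.9], [-1.2, -1.3], [-2.2, 0.1], [0.7, -2.0], [1.0, 2.7]]
([2.0, 0.4, 147.2], 'turn', np.float64(0.003))
```

Emit:
servo_tool(
  series=[
    [[2,0,25,0],[0,0,30,0],[0,0,25,0],[0,0,20,0],[0,0,15,0],[0,0,10,0],[0,0,5,0],[0,0,5,0],[0,0,5,0],[0,0,0,0]],
  ],
)

```text
t: 22.38
eef_pos: [0.4566, 0.2697, 0.1071]
ee_rot: [3.141, -0.0, -1.593]
force: [-0.2, -0.0, 0.2]
width: 0.0305
gripper_force: 0.0
```

Emit:
servo_tool(
  series=[
    [[0,0,3,0],[0,0,3,0],[0,0,2,0],[0,0,0,0],[0,0,0,0],[0,0,0,0],[0,0,0,0],[0,0,0,0],[0,0,0,0],[0,0,0,0]],
  ],
)

```text
t: 23.22
eef_pos: [0.4568, 0.2698, 0.0996]
ee_rot: [-3.142, 0.0, -1.593]
force: [-0.5, 0.2, -0.2]
width: 0.0309
gripper_force: 0.0
```

Emit:
servo_tool(
  series=[
    [[0,0,0,0],[0,0,0,0],[0,0,0,0],[0,0,0,0],[0,0,0,0],[0,0,0,0],[0,0,0,0],[0,0,0,0],[0,0,0,0],[0,0,0,0]],
  ],
  claw=1,
  grip_force=40,
)

```text
t: 24.05
eef_pos: [0.4559, 0.2697, 0.0995]
ee_rot: [3.14, -0.0, -1.593]
force: [-5.7, 1.5, 2.4]
width: 0.0105
gripper_force: 40.0
```

Emit:
servo_tool(
  series=[
    [[0,3,-9,0],[0,3,-9,0],[0,2,-10,0],[0,2,-10,0],[0,1,-9,0],[0,1,-9,0],[0,0,-10,0],[0,0,-10,0],[0,0,0,0],[0,0,0,0]],
  ],
)

```text
t: 24.88
eef_pos: [0.4447, 0.27, 0.1766]
ee_rot: [-3.141, 0.001, -1.593]
force: [-3.3, -0.1, -0.1]
width: 0.0106
gripper_force: 40.0
```

```bash
python3 v.py pics/l1.png
```

```text
(no output)
```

View pics/l1.png

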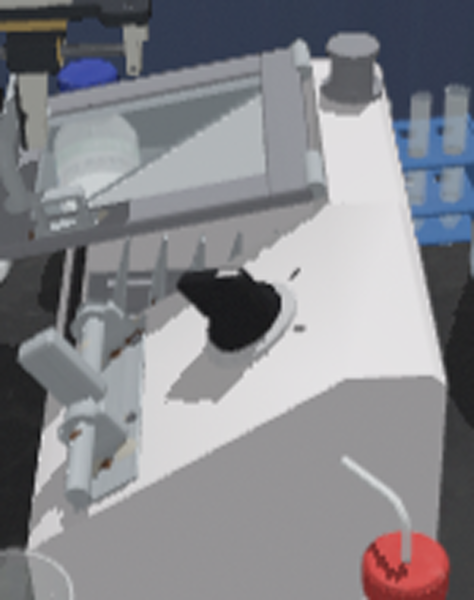

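Emit:
servo_tool(
  series=[
    [[0,-1,-10,0],[0,-1,-9.5,0],[0,-2,-9.5,0],[0,-2,-9.5,0],[0,-3,-9,0],[0,-3,-9,0],[0,-4,-9,0],[0,-4,-9,0],[0,-4.5,-8.5,0],[0,-5,-8.5,0]],
  ],
)

```text
t: 25.77
eef_pos: [0.4711, 0.2693, 0.2675]
ee_rot: [3.135, -0.0, -1.593]
force: [-19.0, 5.1, 1.2]
width: 0.0107
gripper_force: 40.0
```

Emit:
servo_tool(
  series=[
    [[0,-5.5,-8,0],[0,-5.5,-8,0],[0,-6,-7.5,0],[0,-6,-7.5,0],[0,-7,-6.5,0],[0,-7,-6.5,0],[0,0,0,0],[0,0,0,0],[0,0,0,0],[0,0,0,0]],
  ],
)

```text
t: 26.6
eef_pos: [0.5095, 0.2687, 0.3156]
ee_rot: [-3.141, 0.002, -1.591]
force: [-21.7, 1.9, 20.4]
width: 0.0107
gripper_force: 40.0
```

Emit:
servo_tool(
  series=[
    [[0,1,1,0],[0,1,1,0],[0,0,0,0],[0,0,0,0],[0,0,0,0],[0,0,0,0],[0,0,0,0],[0,0,0,0],[0,0,0,0],[0,0,0,0]],
  ],
  claw=0.3,
)

```text
t: 27.43
eef_pos: [0.5093, 0.2686, 0.309]
ee_rot: [3.141, -0.0, -1.593]
force: [0.4, -0.4, -0.1]
width: 0.0305
gripper_force: 0.0
```

Emit:
servo_tool(
  series=[
    [[0,0,-5,0],[0,0,-10,0],[0,0,-15,0],[0,0,-15,0],[0,0,-15,0],[0,10,-15,0],[0,20,-5,0],[0,20,0,0],[0,0,0,0],[0,0,0,0]],
  ],
)

```text
t: 28.27
eef_pos: [0.4588, 0.2699, 0.3908]
ee_rot: [-3.14, 0.002, -1.592]
force: [0.0, 0.5, 0.6]
width: 0.0306
gripper_force: 0.0
```

Run:
```python
from station import eyes
import cv2
cv2.imwrite("pics/end.png",eyes.grab_frame("side")[:,:,::-1])
```

```text
(no output)
```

View pics/end.png

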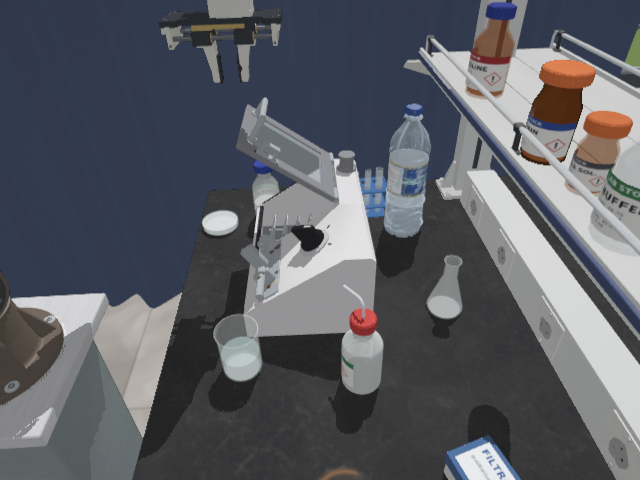

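The lid stands open, the gripper is clear at (225, 60), and the bottles and beaker are where they started, so I'm handing the job in.

```bash
python3 -c "
from station import ticket;print(ticket.job_done())"
```

```text
the job is handed in; nothing more can be done
None
```

The job is handed in at about 28 s of the 62 s allowed: the fog knob is off past its click, the bolt is fully out (it ran after three stops), the lid stands open by itself, and the bottles and beaker look undisturbed in the last picture; the hand-in gave no verdict.

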